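# Lock the cell clamp with its hairpin clip

### The job

Swing the raised clamp bar of the cell fixture down onto its stop, then take the orange-handled hairpin clip from the white tray and, with it lying flat on the bar, push it along the bar onto the sprung post, under the post's head, until it snaps fully home, and leave it there. Push gently and stop as soon as it has snapped: the post must never be loaded hard nor pressed on afterwards, and the test cells must stay where they are.

Things in the scene. Friction and masses are not known exactly. Their poses are not given: they have to be found in the camera images.
- fixture: Fixed cell clamp fixture: aluminium base plate 250 x 150 x 12 mm. Origin on the bench top under the post's rest position; x points along the closed bar from its free yellow end towards its hinge, y across the bar, z up. The plate spans x -105..+145 mm. Hinge axis of the bar: parallel to y at x +100 mm, z 45 mm. The yaw varies.
- bar (a joint): Angle of the clamp bar (rad): 0 = down on its stop, grows as its free end rises (to 1.1). The hinge rubs, so the bar stays where it is left; about 3 N down on the free end swings it. Aluminium, 44 mm wide, 10 mm thick, centre plane through the hinge axis. Closed, its flat top is 50 mm above the bench from fixture x -85 mm to the hinge; the post stands through a slot in it.
- bar_end (a point): Point on the middle of the bar's top face at its yellow free end, 178 mm from the hinge axis along the bar (7 mm in from the tip).
- post_neck (a point): Point on the axis of the upright steel post, level with the closed bar's top (50 mm above the bench); moves with the post. Shank 16 mm diameter. The post is sprung: pushed in the fixture's +x it gives way 2 mm per newton, up to a stop at 30 mm, and springs back; it does not move other ways. Giving way 26 mm (13 N) is too far, and 13 mm is once the clip is home.
- post_head (a point): Underside centre of the post's head, 12 mm above post_neck; head 22 mm diameter, 7 mm high. The clip belongs in the gap between the bar's top and the head.
- clip_grip (a point): Centre of the upright orange grip of the loose hairpin clip: grip 36 mm long (clip x), 12 mm wide (clip y), 38 mm high, standing on the clip's flat underside (19 mm below this point). Axes: x from the grip towards the open ends of the prongs, z up. A wire loop at the back reaches 27 mm behind this point.
- clip_pocket (a point): Middle of the clip's pocket at the level of its underside, 38 mm ahead of and 19 mm below clip_grip, same axes. Snapped home, the post's axis is here. A push beyond home brings the clip's nose against the post after 2 mm more.
- clip: The whole hairpin clip, about 90 g; its origin is the point of clip_pocket. Two sprung prongs of 5 mm steel wire lie 0 to 5 mm above its underside. From this origin: 10 mm ahead they bulge inwards to a 9 mm gap, 32 mm ahead they end in a 27 mm flared mouth. Pushed slowly, snapping the bulge over the post takes 8 to 11 N, the post giving way about 20 mm meanwhile; then the force falls suddenly.
- tray: Fixed white plastic tray, 250 x 180 mm, walls 14 mm high, floor 4 mm thick. Origin under its centre, x along its long side. The clip starts lying flat in it.
- cell_a_mid (a point): Middle of a loose test cell (white-capped vial 28 mm diameter, 34 mm high with a thin steel pin on top to 45 mm) standing on the fixture's base plate at +y of the bar. Leave alone.
- cell_b_mid (a point): Middle of an equal loose test cell in the tray, far left corner. Leave alone.
- cell_c_mid (a point): Middle of an equal loose test cell in the tray, far right corner. Leave alone.
Things that resemble listed ones, but are neither listed nor needed, are in the scene too. Of the things that look like the clip, take the one that is farthest to the robot's right at the start.

How it is judged:
By the outcome, as a careful person would: the job done as asked, in the order asked, and still so for the second after the job is handed in, with the robot touching nothing.
It also fails if it takes over 64 s, if anything falls off the work surface, if the arm or the gripper's body presses on something with over 40 N, if the wrist force passes 120 N, or if a joint passes its speed limit or range.

### The arm

A 6-joint arm with a two-finger parallel gripper is mounted at the origin on the work surface. World frame = base frame: x ahead of the robot, y to its left, z up, the work surface at z = 0. Lengths are in m, angles in rad, forces in N, time in s.
With the tool pointing down it reaches from about 0.375 to 0.975 m from the base axis. Payload 3.8 kg.
Tool frame: the origin (TCP) lies between the finger pads; the fingertips stand 19 mm ahead of it and the grasp point (between the pads) is the TCP; z points along the fingers, y is the direction in which the jaws open and shut (so a half turn about z gives the same grasp; the last joint's range is limited). The gripper opens to 85 mm and grips with 20 to 120 N. Pads are 22 mm wide; open, the fingers measure 114 mm over their backs; the gripper's body (76 mm by 85 mm) begins 54 mm behind the grasp point. The pads swing forward as they close: fully open they stand 13 mm farther back than shut.
Start: joints at [-1.264, 0.264, 1.604, -0, 1.274, -0.037], TCP at [0.228, -0.635, 0.25] pointing down, gripper open.
Joint ranges: [-2.63, 2.63], [-0.94, 2.18], [0.31, 2.57], [-1.31, 4.45], [0, 2.66], [-2.55, 2.55]. Speed limits (rad/s): [2.57, 2.57, 3.14, 3.14, 3.14, 3.14].

### API

Orientations are given as a 3x3 rotation matrix whose columns are the frame's x, y, z axes.
In Python, from bench import arm gives the robot as it stands.
- The arm moves only by the shell command python3 -m jog 'ROWS'. ROWS is a JSON object of lists of equal length, an entry for each row: "rot": the turn, a rotation vector about the world's x, y, z in degrees, a list of three; "slide": the shift along the world's x, y, z in m, a list of three; "fingers": the gripper's target within -1 to 1 (shut at 1, half-way at 0, fully open at -1). A call has 1 to 10 rows; each row is the pose to reach, as a shift and turn from the pose commanded when the call began; what a row does not reach only later rows make up. A row lasts 1/8 s, in which the tool goes at most 62.5 mm and 10.7 degrees, less where a joint would pass 70% of its speed; a pose out of reach is approached as far as the arm can. A call with a gripper value outside its range is refused whole. The fingers move at their own pace and stop on an object; the grip force is fixed at half the most. Time passes only in rows, so rows that repeat a pose let the fingers close. It gives the time, the measured TCP pose, the force and the opening at its end, in the units of the state.
- arm.state(): the state, without advancing time (a new reading comes with each control period).
- arm.camera(name): name is "scene" or "top" or "wrist"; returns the picture (420x560x3 uint8, red, green, blue); there is no depth.
- arm.calibration(name): a dict with "fx", "fy", "cx", "cy" (pixels), "R" (3x3) and "t" (3): a world point X has camera coordinates R X + t; the wrist camera has in their place "tool_from_camera" (4x4, takes a point from camera to tool coordinates, whose origin is the TCP and whose axes are the flange's). Camera axes: x right, y down, z forward; pixel columns grow to the right and rows downward; lengths in m; the calibration is good to about 2 mm. A picture is of the moment at which its call begins: read the wrist's pose just before it. calibration takes no time and is no camera call.
- arm.job_done(): hands the job in, once; it reports no verdict.
Trained networks look in the newest picture that a camera, given by its name, has taken for a name from the list of things; names that differ only in an ending like _2 or _b are one class to them, and where a whole thing is asked for, a point or a joint stands for the part that bears it (a point fixed in the world has none). Each returns a list of dicts, best first, with "confidence" (0 to 1); they miss things now and then, are a little off and sometimes report something else, mostly with a low value. They report only what shows in the picture. A call takes as long as a camera call. They do not tell look-alikes from the thing itself.
- arm.find_in(name, camera): "rect" ([left, top, right, bottom] in pixels, round what is visible of it).
- arm.outline_of(name, camera): "pixels" (420x560 bool, what is visible of it) and "rect" ([left, top, right, bottom] in pixels, round what is visible of it).
- arm.landmark_of(name, camera): "at" ([column, row] in pixels: a listed point, or the origin of a listed thing).
The state is a dict: "time": time; "qpos": joint angles; "dq": joint speeds; "tau": joint torques, N m; "eef_pos": TCP position; "ee_rot": TCP orientation; "contact_force": force on the tool from outside, world axes, zero at the start; "ft_torque": the same for the moment, N m; "grip_width": finger opening in m.
Only numpy, scipy, OpenCV 4.12 (cv2) and the standard library are available. Lean on these libraries where they do the work, as an engineer would, in place of code of your own. Each camera call takes 0.05 s, during which the arm holds its last target.

## Working session

There is one attempt and no reset: what is moved stays moved. The work goes in short steps, Python scripts to look and compute and a shell command to move; the robot and the scene stay as the last step left them, time stands still between calls to the robot, and variables do not carry over. Pictures are saved under pics/ and viewed, and the job is handed in when it is done.

```bash
mkdir -p pics; ls
python3 - <<'E'
from bench import arm
import cv2,numpy as np
s=arm.state();print({k:np.round(v,3).tolist() for k,v in s.items()})
for n in("scene","top","wrist"):
    im=arm.camera(n);cv2.imwrite(f"pics/{n}0.png",im[:,:,::-1])
    c=arm.calibration(n);print(n,{k:np.round(v,4).tolist() for k,v in c.items()})
E
```

```text
pics
{'time': 0.0, 'qpos': [-1.264, 0.265, 1.605, -0.0, 1.274, -0.037], 'dq': [0.002, -0.001, 0.002, -0.0, -0.0, -0.001], 'tau': [-0.001, -51.511, -36.731, 0.0, 0.013, 0.0], 'eef_pos': [0.227, -0.635, 0.249], 'ee_rot': [[0.941, 0.337, -0.001], [0.337, -0.941, 0.002], [0.0, -0.002, -1.0]], 'contact_force': [-0.066, -0.391, 0.219], 'ft_torque': [-0.005, -0.01, 0.022], 'grip_width': 0.086}
scene {'fx': 509.58, 'fy': 509.58, 'cx': 274.0723, 'cy': 206.7055, 'R': [[-0.4225, 0.9062, 0.0158], [0.7389, 0.3545, -0.5729], [-0.5248, -0.2304, -0.8194]], 't': [0.2046, -0.4442, 1.4504]}
top {'fx': 420.2808, 'fy': 420.2808, 'cx': 278.7217, 'cy': 205.2443, 'R': [[0.0084, -0.9998, 0.02], [-0.9961, -0.0101, -0.0877], [0.0879, -0.0192, -0.9959]], 't': [0.0501, 0.6579, 1.0699]}
wrist {'fx': 293.9583, 'fy': 293.9583, 'cx': 281.9605, 'cy': 208.0109, 'tool_from_camera': [[-0.0011, -0.9655, -0.2603, 0.0647], [1.0, -0.001, -0.0006, 0.0006], [0.0004, -0.2603, 0.9655, -0.1235], [0.0, 0.0, 0.0, 1.0]]}
```

View pics/scene0.png

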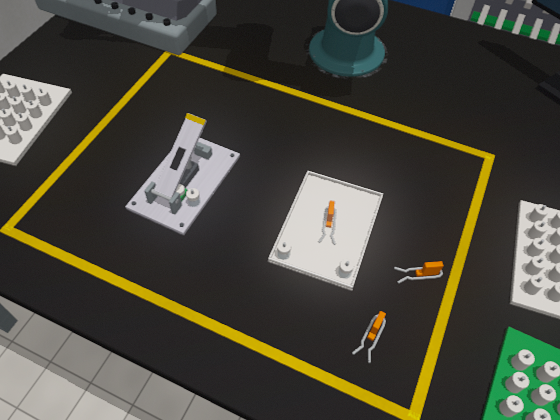

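View pics/top0.png

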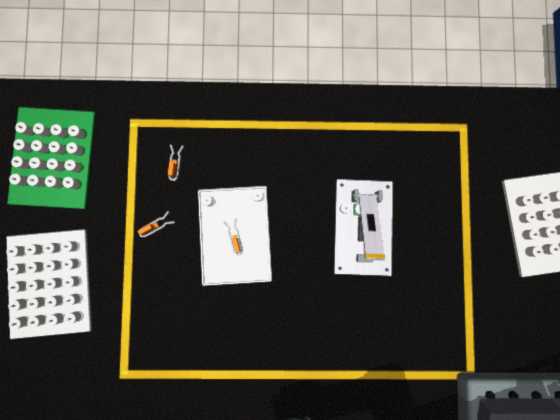

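View pics/wrist0.png

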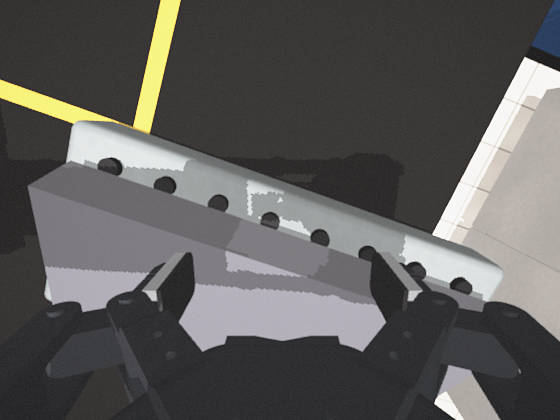

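```bash
cat > h.py <<'E'
from bench import arm
import numpy as np, cv2
def ray(cam,px):
    c=arm.calibration(cam); d=np.array([(px[0]-c['cx'])/c['fx'],(px[1]-c['cy'])/c['fy'],1.])
    if cam=='wrist':
        s=arm.state();T=np.array(c['tool_from_camera']);R=np.array(s['ee_rot'])
        return np.array(s['eef_pos'])+R@T[:3,3], R@T[:3,:3]@d
    R=np.array(c['R']);t=np.array(c['t']); return -R.T@t, R.T@d
def atz(cam,px,z):
    o,d=ray(cam,px); return o+d*(z-o[2])/d[2]
def tri(obs):
    A=np.zeros((3,3));b=np.zeros(3);rs=[ray(c,p) for c,p in obs]
    for o,d in rs:
        d=d/np.linalg.norm(d);P=np.eye(3)-np.outer(d,d);A+=P;b+=P@o
    X=np.linalg.solve(A,b)
    res=[np.linalg.norm(np.cross(X-o,d/np.linalg.norm(d))) for o,d in rs]
    return X,np.array(res)
def proj(cam,X):
    c=arm.calibration(cam);X=np.asarray(X,float)
    if cam=='wrist':
        s=arm.state();T=np.array(c['tool_from_camera']);p=np.array(s['ee_rot']).T@(X-s['eef_pos']);q=T[:3,:3].T@(p-T[:3,3])
    else: q=np.array(c['R'])@X+np.array(c['t'])
    return np.array([c['fx']*q[0]/q[2]+c['cx'],c['fy']*q[1]/q[2]+c['cy']])
def lm(n,cam,k=5):
    return [(np.round(r['at'],1).tolist(),round(r['confidence'],2)) for r in arm.landmark_of(n,cam)[:k]]
E
python3 - <<'E'
from h import *
for n in ("bar_end","post_neck","post_head","clip_grip","clip_pocket","fixture","cell_a_mid","tray"):
    for c in("scene","top"): print(n,c,lm(n,c))
E
```

```text
bar_end scene [([197.7, 121.6], 0.95)]
bar_end top [([375.0, 256.9], 0.78)]
post_neck scene [([186.6, 160.4], 0.56)]
post_neck top []
post_head scene [([184.9, 159.8], 0.49), ([191.2, 177.0], 0.33), ([327.3, 231.7], 0.21)]
post_head top [([233.2, 232.5], 0.6)]
clip_grip scene [([328.8, 209.7], 0.86), ([377.5, 322.0], 0.7), ([429.9, 269.5], 0.63)]
clip_grip top [([236.7, 246.4], 0.8), ([148.6, 229.9], 0.55), ([172.3, 169.9], 0.52)]
clip_pocket scene [([367.5, 344.1], 0.98), ([409.5, 276.5], 0.97), ([329.2, 230.5], 0.81)]
clip_pocket top [([162.0, 222.6], 0.82), ([234.7, 231.8], 0.57), ([172.4, 156.5], 0.48)]
fixture scene [([189.5, 173.7], 0.75), ([331.4, 232.3], 0.17)]
fixture top [([364.4, 232.8], 0.57)]
cell_a_mid scene [([193.4, 195.8], 0.52)]
cell_a_mid top [([344.5, 211.4], 0.52)]
tray scene [([329.5, 228.7], 0.83)]
tray top [([236.2, 237.7], 0.84)]
```

Run:
```python
import cv2
a=cv2.imread('pics/scene0.png');b=cv2.imread('pics/top0.png')
import numpy as np
x=cv2.resize(a[100:240,115:255],(400,400),interpolation=3);y=cv2.resize(b[170:290,310:430],(400,400),interpolation=3)
z=cv2.resize(b[130:290,130:290],(400,400),interpolation=3)
cv2.imwrite('pics/crop1.png',np.hstack([x,y]));cv2.imwrite('pics/crop2.png',np.hstack([z,cv2.resize(a[170:370,260:460],(400,400),interpolation=3)]))
```

```text
(no output)
```

View pics/crop1.png

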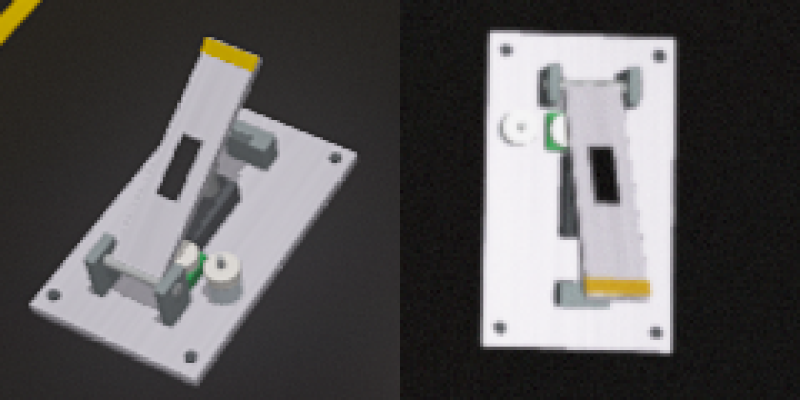

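View pics/crop2.png

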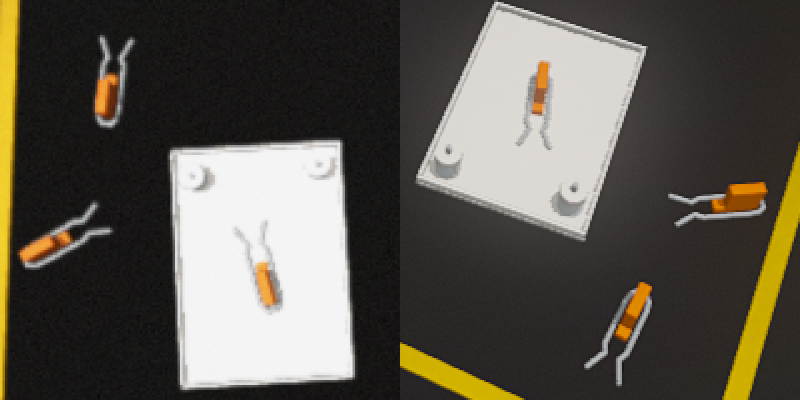

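Run:
```python
from h import *
np.set_printoptions(precision=4,suppress=True)
print('bar_end',*tri([('scene',(197.7,121.6)),('top',(375,256.9))]))
print('grip',*tri([('scene',(328.8,209.7)),('top',(236.7,246.4))]))
print('pocket',*tri([('scene',(329.2,230.5)),('top',(234.7,231.8))]))
print('grip z.023',atz('top',(236.7,246.4),.023),atz('scene',(328.8,209.7),.023))
print('pock z.004',atz('top',(234.7,231.8),.004),atz('scene',(329.2,230.5),.004))
# plate top corners from bright plate in top image: crop scale 120/400
def cr(u,v,x0,y0,s): return (x0+u*s-.35,y0+v*s-.35)
# order: (left far),(right far),(right near),(left near)
C=[(490,31),(675,38),(672,352),(482,346)]
W=[atz('top',cr(u-400,v,310,170,.3),.012) for u,v in C];print(np.array(W))
S=[(200,384),(30,303),None,(357,154)]
for q in S:
    if q: print('scene',atz('scene',cr(q[0],q[1],115,100,.35),.012))
# tray rim
```

```text
bar_end [ 0.5274 -0.1685  0.125 ] [0.0026 0.0026]
grip [0.5499 0.1629 0.0233] [0.0016 0.0016]
pocket [0.5867 0.1754 0.0005] [0.0034 0.0034]
grip z.023 [0.5494 0.1644 0.023 ] [0.5503 0.1614 0.023 ]
pock z.004 [0.5877 0.1719 0.004 ] [0.5876 0.1791 0.004 ]
[[ 0.731  -0.0985  0.012 ]
 [ 0.727  -0.2477  0.012 ]
 [ 0.4771 -0.2414  0.012 ]
 [ 0.4808 -0.0912  0.012 ]]
scene [ 0.7331 -0.0928  0.012 ]
scene [ 0.7262 -0.2475  0.012 ]
scene [ 0.4835 -0.0907  0.012 ]
```

```bash
python3 -m jog '{"rot":[[0,0,0],[0,0,0],[0,0,0],[0,0,0],[0,0,0],[0,0,0],[0,0,0],[0,0,0],[0,0,0],[0,0,0]],"slide":[[0.034,0.052,0],[0.068,0.104,0],[0.102,0.156,0],[0.136,0.208,0],[0.17,0.26,0],[0.204,0.312,0],[0.238,0.364,0],[0.272,0.416,-0.01],[0.307,0.468,-0.03],[0.307,0.468,-0.03]],"fingers":[1,1,1,1,1,1,1,1,1,1]}'
python3 - <<'E'
from h import *
for n in("scene","wrist"):
    cv2.imwrite(f"pics/{n}1.png",arm.camera(n)[:,:,::-1])
print(lm('bar_end','wrist'),lm('bar_end','scene'))
print(arm.state()['eef_pos'],arm.state()['contact_force'])
E
```

```text
time: 2.2
eef_pos: [0.5352, -0.1637, 0.2187]
ee_rot: [[0.94, 0.342, -0.002], [0.342, -0.94, 0.002], [-0.001, -0.002, -1.0]]
contact_force: [-1.1, -0.4, -0.2]
grip_width: 0.0
[([286.1, 225.1], 0.93)] [([195.3, 119.9], 0.71)]
[ 0.53429483 -0.16841118  0.2207039 ] [ 0.32513121 -0.54649853  0.52855399]
```

View pics/scene1.png

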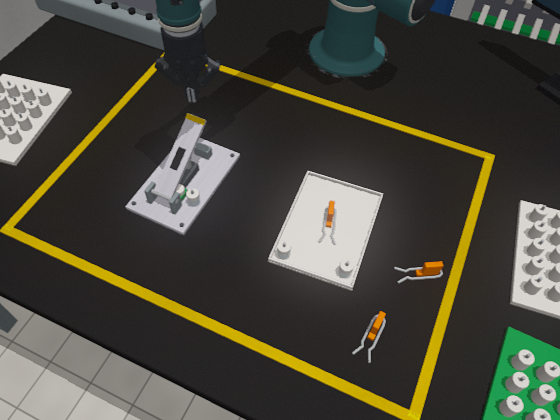

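View pics/wrist1.png

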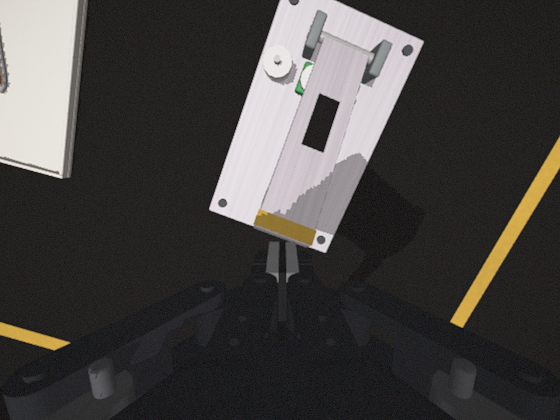

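Run:
```python
from h import *
print(*tri([('scene',(196.5,120.8)),('wrist',(286.1,225.1))]),*tri([('scene',(196.5,120.8)),('top',(375,256.9)),('wrist',(286.1,225.1))]))
s=arm.state();e=np.array(s['eef_pos']);print(proj('scene',e-[0,0,.019]),proj('wrist',e-[0,0,.019]), proj('wrist',[.5274,-.1685,.125]))
```

```text
[ 0.52477023 -0.17335289  0.12121283] [0.00256465 0.00256465] [ 0.52724953 -0.17178798  0.1247371 ] [0.00273024 0.00133959 0.00296995]
[190.78149322  97.00578436] [281.08741701 256.36594932] [278.4892185  222.99673978]
```

```bash
python3 -m jog '{"rot":[[0,0,0],[0,0,0],[0,0,0],[0,0,0],[0,0,0],[0,0,0],[0,0,0],[0,0,0],[0,0,0],[0,0,0]],"slide":[[0,-0.003,-0.04],[0,-0.003,-0.07],[0,-0.003,-0.08],[-0.002,-0.003,-0.089],[-0.004,-0.003,-0.098],[-0.006,-0.003,-0.107],[-0.008,-0.003,-0.116],[-0.01,-0.003,-0.125],[-0.012,-0.003,-0.134],[-0.013,-0.003,-0.14]],"fingers":[1,1,1,1,1,1,1,1,1,1]}'
```

```text
time: 3.65
eef_pos: [0.5215, -0.1703, 0.0796]
ee_rot: [[0.941, 0.337, 0.0], [0.337, -0.941, 0.0], [0.0, -0.0, -1.0]]
contact_force: [1.3, -0.5, 0.1]
grip_width: -0.0001
```

Run:
```python
from h import *
a=arm.camera('scene')[90:230,115:255,::-1];w=arm.camera('wrist')[:,:,::-1]
print(arm.state()['contact_force'])
cv2.imwrite('pics/s2.png',np.hstack([cv2.resize(a,(400,400)),cv2.resize(w,(400,400))]))
```

```text
[-0.47906581  0.27879545  1.42060111]
```

View pics/s2.png

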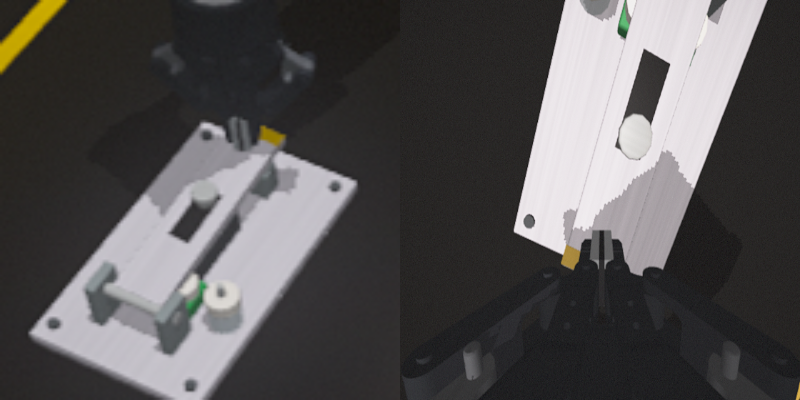

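```bash
python3 -m jog '{"rot":[[0,0,0],[0,0,0],[0,0,0]],"slide":[[-0.001,0,-0.004],[-0.002,0,-0.008],[-0.002,0,-0.010]],"fingers":[1,1,1]}'; python3 -m jog '{"rot":[[0,0,0],[0,0,0]],"slide":[[0,0,-0.001],[0,0,-0.001]],"fingers":[1,1]}'
```

```text
time: 4.12
eef_pos: [0.5195, -0.1705, 0.0702]
ee_rot: [[0.941, 0.337, 0.0], [0.337, -0.941, -0.0], [0.0, 0.0, -1.0]]
contact_force: [0.9, 0.0, 1.7]
grip_width: -0.0004
time: 4.38
eef_pos: [0.5193, -0.1705, 0.0691]
ee_rot: [[0.941, 0.337, -0.0], [0.337, -0.941, 0.0], [-0.0, -0.0, -1.0]]
contact_force: [0.2, -0.5, 1.3]
grip_width: -0.0001
```

```bash
python3 -m jog '{"rot":[[0,0,0],[0,0,0]],"slide":[[0,0,-0.001],[0,0,-0.0015]],"fingers":[1,1]}';python3 -m jog '{"rot":[[0,0,0],[0,0,0]],"slide":[[0,0,-0.001],[0,0,-0.001]],"fingers":[1,1]}'
```

```text
time: 4.62
eef_pos: [0.5194, -0.1705, 0.0689]
ee_rot: [[0.941, 0.337, -0.001], [0.337, -0.941, 0.0], [-0.001, -0.0, -1.0]]
contact_force: [-4.8, 1.5, 10.2]
grip_width: -0.0001
time: 4.88
eef_pos: [0.5194, -0.1705, 0.0688]
ee_rot: [[0.941, 0.337, -0.001], [0.337, -0.941, 0.0], [-0.001, -0.0, -1.0]]
contact_force: [-5.7, 2.3, 14.6]
grip_width: 0.0003
```

```bash
python3 -m jog '{"rot":[[0,0,0],[0,0,0],[0,0,0],[0,0,0]],"slide":[[0,0,0.03],[0,0,0.09],[0,0,0.13],[0,0,0.13]],"fingers":[1,1,0,0]}'
python3 - <<'E'
from h import *
s=arm.state()
for c in('wrist','scene','top'):
    cv2.imwrite(f'pics/{c}3.png',arm.camera(c)[:,:,::-1])
    for n in('post_neck','post_head','bar_end','fixture'):
        print(c,n,lm(n,c,2))
print(s['eef_pos'],s['contact_force'])
E
```

```text
time: 5.38
eef_pos: [0.5222, -0.1716, 0.2015]
ee_rot: [[0.941, 0.337, 0.008], [0.337, -0.941, -0.003], [0.007, 0.006, -1.0]]
contact_force: [0.9, -0.4, -0.5]
grip_width: 0.0358
wrist post_neck [([301.3, 138.2], 0.87)]
wrist post_head [([302.1, 136.4], 0.72)]
wrist bar_end [([274.2, 213.2], 0.89)]
wrist fixture [([298.5, 137.6], 0.62)]
scene post_neck [([189.8, 163.6], 0.5)]
scene post_head [([187.3, 160.9], 0.64)]
scene bar_end [([208.2, 138.7], 0.8)]
scene fixture [([189.1, 178.1], 0.65)]
top post_neck [([207.9, 201.5], 0.7), ([367.5, 234.9], 0.41)]
top post_head [([365.8, 232.2], 0.64)]
top bar_end [([368.1, 267.7], 0.9)]
top fixture [([362.3, 232.4], 0.63)]
[ 0.5222133  -0.17157305  0.20150235] [ 0.86085738 -0.35005335 -0.49749046]
```

View pics/wrist3.png

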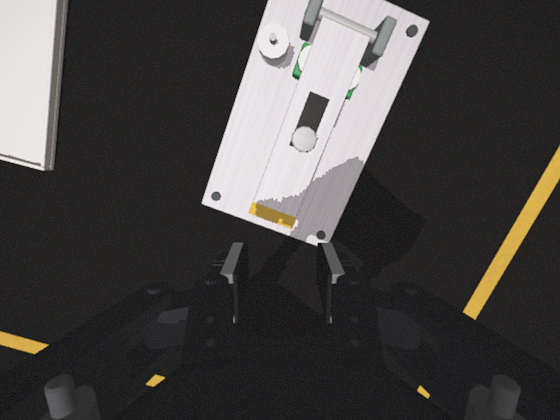

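View pics/scene3.png

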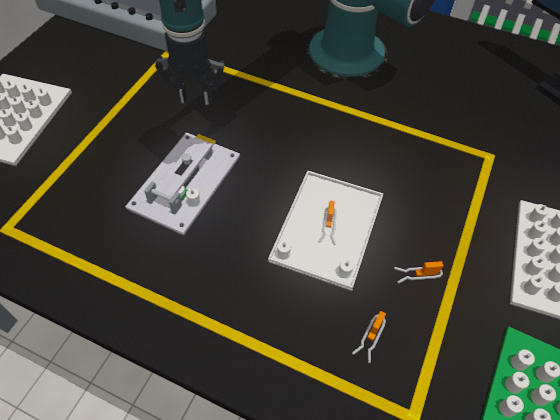

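Run:
```python
from h import *
np.set_printoptions(precision=4,suppress=True)
print('head',atz('wrist',(302.1,136.4),.062),atz('scene',(187.3,160.9),.062),atz('top',(365.8,232.2),.062),'disc',atz('wrist',(304.3,139.3),.069))
print('neck',atz('wrist',(301.3,138.2),.05),atz('scene',(189.8,163.6),.05),atz('top',(367.5,234.9),.05))
print('end',atz('wrist',(274.2,213.2),.05),atz('scene',(208.2,138.7),.05),atz('top',(368.1,267.7),.05))
# bar edges & plate corners in wrist
print('fix',atz('scene',(189.1,178.1),0),atz('top',(362.3,232.4),0),atz('wrist',(298.5,137.6),0))
print('plate wr', atz('wrist',(203,205),.012),atz('wrist',(326,246),.012),atz('wrist',(429,20),.012))
a=cv2.imread('pics/scene3.png');b=cv2.imread('pics/wrist3.png')
cv2.imwrite('pics/c3.png',np.hstack([cv2.resize(a[120:220,130:230],(400,400),interpolation=3),cv2.resize(b[80:260,200:380],(400,400),interpolation=3)]))
```

```text
head [ 0.5805 -0.1674  0.062 ] [ 0.5904 -0.1634  0.062 ] [ 0.5882 -0.164   0.062 ] disc [ 0.5789 -0.1695  0.069 ]
neck [ 0.5788 -0.1682  0.05  ] [ 0.5867 -0.1609  0.05  ] [ 0.5817 -0.171   0.05  ]
end [ 0.5047 -0.1683  0.05  ] [ 0.5034 -0.1606  0.05  ] [ 0.4986 -0.1717  0.05  ]
fix [ 0.5916 -0.1668  0.    ] [ 0.5892 -0.1687  0.    ] [ 0.578  -0.1686  0.    ]
plate wr [ 0.4768 -0.0954  0.012 ] [ 0.4773 -0.2386  0.012 ] [ 0.718  -0.2447  0.012 ]
```

View pics/c3.png

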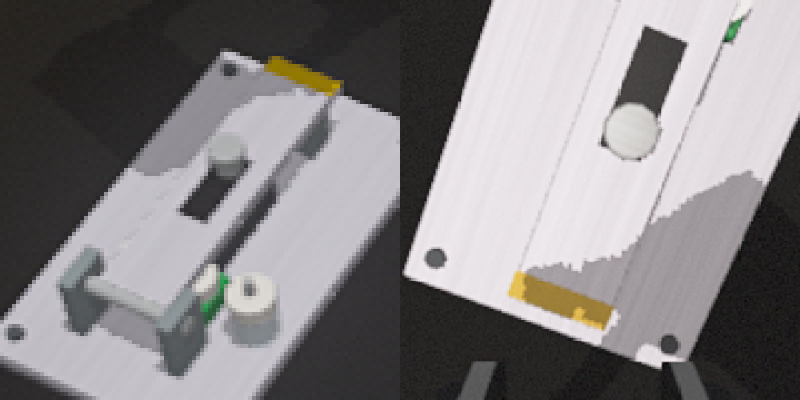

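```bash
python3 -m jog '{"rot":[[0,0,0],[0,0,0],[0,0,0],[0,0,0],[0,0,0],[0,0,0],[0,0,0],[0,0,0]],"slide":[[0.005,0.055,0],[0.01,0.11,0],[0.015,0.165,0],[0.02,0.22,0],[0.025,0.275,0],[0.03,0.333,0],[0.03,0.333,-0.03],[0.03,0.333,-0.03]],"fingers":[0,0,0,0,0,0,0,0]}'
python3 - <<'E'
from h import *
np.set_printoptions(precision=4,suppress=True)
arm.camera('top');s=arm.state();print(s['eef_pos'],np.abs(s['dq']).max(),s['grip_width'])
im=arm.camera('wrist');cv2.imwrite('pics/wrist4.png',im[:,:,::-1])
for n,z in(('clip_grip',.023),('clip_pocket',.004),('clip',.004)):
    r=lm(n,'wrist',3);print(n,r,[atz('wrist',q[0],z) for q in r])
E
```

```text
time: 7.12
eef_pos: [0.5473, 0.1628, 0.1643]
ee_rot: [[0.941, 0.339, -0.005], [0.339, -0.941, -0.002], [-0.006, -0.0, -1.0]]
contact_force: [-0.1, -1.3, 0.3]
grip_width: 0.0426
[0.5484 0.1624 0.1657] 0.027602061040248177 0.042591327272776584
clip_grip [([283.6, 195.1], 0.96), ([32.2, 59.2], 0.78)] [array([0.5553, 0.1619, 0.023 ]), array([0.5941, 0.3977, 0.023 ])]
clip_pocket [([283.9, 152.1], 0.76), ([92.5, 59.5], 0.61)] [array([0.5918, 0.1742, 0.004 ]), array([0.6113, 0.3625, 0.004 ])]
clip [([283.5, 152.3], 0.95)] [array([0.5917, 0.1745, 0.004 ])]
```

View pics/wrist4.png

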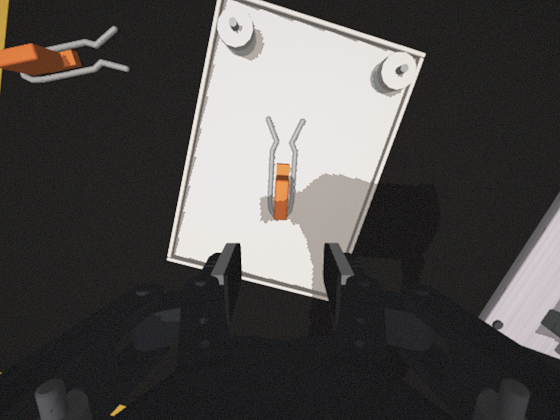

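```bash
python3 -m jog '{"rot":[[0,0,0],[0,0,0],[0,0,0],[0,0,0],[0,0,0]],"slide":[[0.004,0,-0.05],[0.004,0,-0.1],[0.004,0,-0.125],[0.004,0,-0.135],[0.004,0,-0.135]],"fingers":[0,0,0,0,0]}'
python3 -m jog '{"rot":[[0,0,0],[0,0,0],[0,0,0],[0,0,0]],"slide":[[0,0,0],[0,0,0],[0,0,0],[0,0,0]],"fingers":[1,1,1,1]}'
```

```text
time: 8.0
eef_pos: [0.554, 0.1622, 0.0322]
ee_rot: [[0.942, 0.336, 0.0], [0.336, -0.942, 0.0], [0.0, -0.0, -1.0]]
contact_force: [0.3, -0.8, 0.6]
grip_width: 0.0424
time: 8.5
eef_pos: [0.5552, 0.1629, 0.0338]
ee_rot: [[0.941, 0.337, 0.004], [0.337, -0.941, 0.001], [0.004, 0.0, -1.0]]
contact_force: [0.4, -0.2, 6.9]
grip_width: 0.0114
```

```bash
python3 -m jog '{"rot":[[0,0,0],[0,0,0]],"slide":[[0,0,0],[0,0,0]],"fingers":[1,1]}'; python3 -m jog '{"rot":[[0,0,0],[0,0,0],[0,0,0],[0,0,0],[0,0,0]],"slide":[[0,0,0.01],[0,0,0.05],[0,0,0.1],[0,0,0.12],[0,0,0.12]],"fingers":[1,1,1,1,1]}'
python3 - <<'E'
from h import *
s=arm.state();print(s['eef_pos'],s['contact_force'],s['grip_width'])
np.set_printoptions(precision=4,suppress=True)
im=arm.camera('wrist');cv2.imwrite('pics/wrist5.png',im[:,:,::-1])
for n in('clip_grip','clip_pocket','clip'):print(n,lm(n,'wrist',2))
im=arm.camera('scene');cv2.imwrite('pics/scene5.png',cv2.resize(im[120:280,240:440,::-1],(800,600)))
for n in('clip_grip','clip_pocket'):print(n,lm(n,'scene',3))
E
```

```text
time: 8.75
eef_pos: [0.5551, 0.1629, 0.0337]
ee_rot: [[0.941, 0.337, 0.003], [0.337, -0.941, 0.001], [0.003, 0.0, -1.0]]
contact_force: [-0.7, -0.0, 6.0]
grip_width: 0.0106
time: 9.38
eef_pos: [0.5546, 0.1628, 0.1536]
ee_rot: [[0.941, 0.337, 0.004], [0.337, -0.941, 0.001], [0.004, 0.0, -1.0]]
contact_force: [0.6, -0.1, -1.4]
grip_width: 0.011
[0.55460817 0.16280076 0.15357687] [ 0.64918248 -0.06862137 -1.41349359] 0.010959917635070798
clip_grip [([18.3, 67.6], 0.91), ([283.4, 265.3], 0.67)]
clip_pocket [([81.3, 66.2], 0.79), ([282.3, 186.6], 0.65)]
clip [([81.5, 62.0], 0.74), ([282.7, 186.8], 0.56)]
clip_grip [([429.8, 269.7], 0.98), ([378.2, 320.7], 0.63), ([334.0, 174.0], 0.54)]
clip_pocket [([410.9, 273.9], 0.97), ([336.1, 197.1], 0.81), ([367.3, 343.5], 0.69)]
```

View pics/wrist5.png

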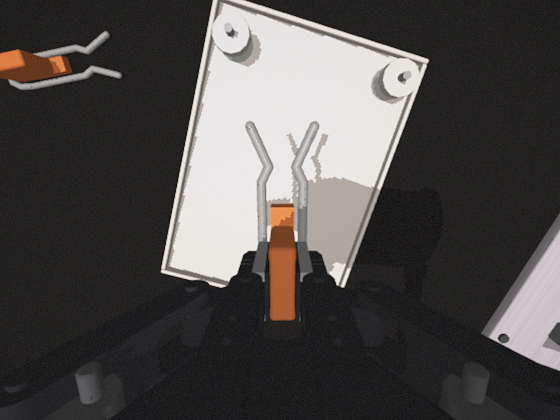

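View pics/scene5.png

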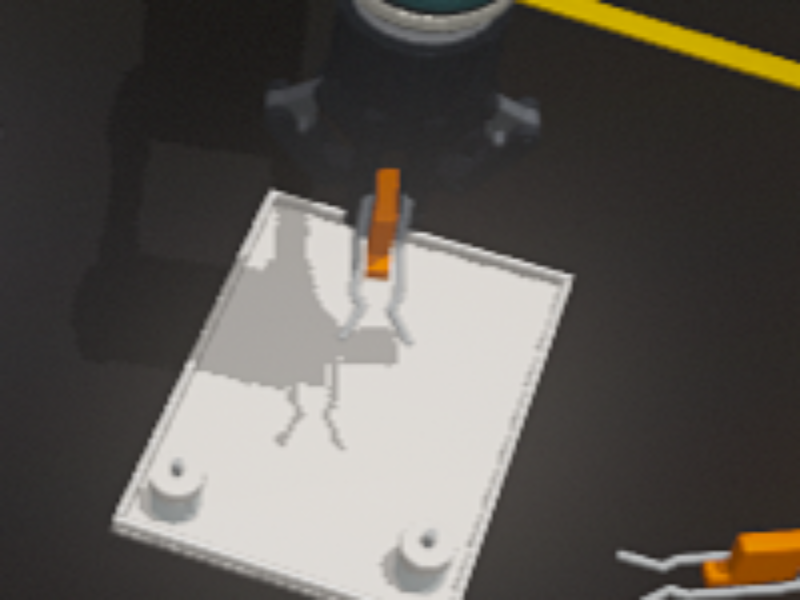

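Run:
```python
from h import *
np.set_printoptions(precision=4,suppress=True)
s=arm.state();e=np.array(s['eef_pos']);R=np.array(s['ee_rot'])
def tool(px,dz):
    o,d=ray('wrist',px);o=R.T@(o-e);d=R.T@d;return o+d*(dz-o[2])/d[2]
print('pocket',tool((282.4,186.7),.0297),'tips',tool((250,126),.0272),tool((316,126),.0272),'bulge',tool((269,167),.0272),tool((297,164),.0272))
for dz in(.027,.0297,.032):
  print(dz,'block nose bottom', tool((282.5,206),dz))
print('tri pocket',tri([('scene',(336.1,197.1)),('wrist',(282.4,186.7))])-0*e if 0 else tri([('scene',(336.1,197.1)),('wrist',(282.4,186.7))]), e)
print('tri grip',tri([('scene',(334,174)),('wrist',(283.4,265.3))]))
```

```text
pocket [0.0351 0.0007 0.0297] tips [ 0.066  -0.0153  0.0272] [0.066  0.0173 0.0272] bulge [ 0.0458 -0.0061  0.0272] [0.0473 0.0082 0.0272]
0.027 block nose bottom [0.0252 0.0008 0.027 ]
0.0297 block nose bottom [0.0245 0.0008 0.0297]
0.032 block nose bottom [0.0239 0.0008 0.032 ]
tri pocket (array([0.5858, 0.1765, 0.1236]), array([0.0029, 0.0029])) [0.5524 0.1622 0.1499]
tri grip (array([0.5605, 0.1626, 0.1581]), array([0.0014, 0.0014]))
```

```bash
python3 -m jog '{"rot":[[0,0,-3],[0,0,-7],[0,0,-11],[0,0,-15],[0,0,-19],[0,0,-21],[0,0,-21],[0,0,-21]],"slide":[[-0.01,-0.055,0],[-0.02,-0.11,0],[-0.03,-0.165,0],[-0.04,-0.22,0],[-0.052,-0.275,-0.01],[-0.062,-0.328,-0.02],[-0.062,-0.328,-0.02],[-0.062,-0.328,-0.02]],"fingers":[1,1,1,1,1,1,1,1]}'
cat > look.py <<'E'
from h import *
import sys
np.set_printoptions(precision=4,suppress=True)
k=sys.argv[1]
s=arm.state();im=arm.camera('wrist');cv2.imwrite(f'pics/wrist{k}.png',im[:,:,::-1])
e=np.array(s['eef_pos']);R=np.array(s['ee_rot']);print(e,'yaw',np.degrees(np.arctan2(R[1,0],R[0,0])),'f',s['contact_force'],s['grip_width'])
def tool(px,z):
    return R.T@(atz('wrist',px,z)-e)
for n,z in(('post_head',.062),('post_neck',.05),('bar_end',.05),('clip_pocket',e[2]-.03),('clip_grip',e[2]-.011)):
    for r in lm(n,'wrist',2): print(n,r,'tool',tool(r[0],z),'world',atz('wrist',r[0],z))
E
python3 look.py 6
```

```text
time: 10.72
eef_pos: [0.4912, -0.1654, 0.1312]
ee_rot: [[1.0, -0.024, -0.001], [-0.024, -1.0, 0.001], [-0.001, -0.001, -1.0]]
contact_force: [0.3, 0.3, -0.8]
grip_width: 0.011
[ 0.4912 -0.1654  0.1312] yaw -1.358310685785334 f [ 0.3222  0.3085 -0.7756] 0.010990422753478744
post_head ([285.7, 79.8], 0.98) tool [0.0943 0.0021 0.0691] world [ 0.5854 -0.1696  0.062 ]
post_neck ([284.9, 84.3], 0.8) tool [0.0936 0.0015 0.0811] world [ 0.5846 -0.169   0.05  ]
post_neck ([286.2, 265.7], 0.17) tool [-0.0353  0.003   0.0812] world [ 0.4558 -0.1675  0.05  ]
bar_end ([285.8, 202.8], 0.89) tool [0.0143 0.0025 0.0812] world [ 0.5054 -0.1681  0.05  ]
clip_pocket ([281.7, 185.9], 0.77) tool [ 0.0364 -0.0005  0.03  ] world [ 0.5275 -0.1658  0.1012]
clip_grip ([283.3, 266.7], 0.87) tool [-0.0014  0.0005  0.011 ] world [ 0.4898 -0.1658  0.1202]
```

View pics/wrist6.png

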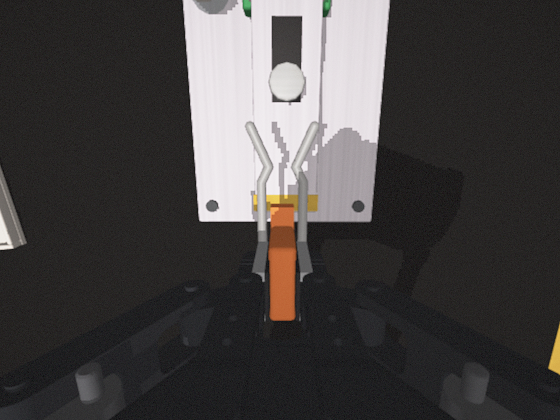

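```bash
python3 -m jog '{"rot":[[0,0,0],[0,0,0],[0,0,0],[0,0,0],[0,0,0]],"slide":[[0,-0.0015,-0.02],[0,-0.0015,-0.035],[0,-0.0015,-0.044],[0,-0.0015,-0.047],[0,-0.0015,-0.047]],"fingers":[1,1,1,1,1]}'; python3 -m jog '{"rot":[[0,0,0],[0,0,0]],"slide":[[0,0,-0.001],[0,0,-0.001]],"fingers":[1,1]}';  python3 -m jog '{"rot":[[0,0,0],[0,0,0]],"slide":[[0,0,-0.001],[0,0,-0.001]],"fingers":[1,1]}'
```

```text
time: 11.65
eef_pos: [0.4916, -0.167, 0.0848]
ee_rot: [[1.0, -0.023, -0.0], [-0.023, -1.0, 0.0], [-0.0, -0.0, -1.0]]
contact_force: [-1.0, 0.2, -0.3]
grip_width: 0.0111
time: 11.9
eef_pos: [0.4918, -0.1671, 0.0842]
ee_rot: [[1.0, -0.023, 0.001], [-0.023, -1.0, -0.0], [0.001, 0.0, -1.0]]
contact_force: [0.0, 0.1, -0.4]
grip_width: 0.0108
time: 12.15
eef_pos: [0.4915, -0.167, 0.0828]
ee_rot: [[1.0, -0.023, 0.0], [-0.023, -1.0, -0.0], [0.0, 0.0, -1.0]]
contact_force: [-0.2, 0.3, 0.0]
grip_width: 0.0113
```

```bash
python3 -m jog '{"rot":[[0,0,0],[0,0,0]],"slide":[[0,0,-0.001],[0,0,-0.001]],"fingers":[1,1]}'; python3 -m jog '{"rot":[[0,0,0],[0,0,0]],"slide":[[0,0,-0.001],[0,0,-0.001]],"fingers":[1,1]}'; python3 -m jog '{"rot":[[0,0,0],[0,0,0]],"slide":[[0,0,-0.0005],[0,0,-0.0005]],"fingers":[1,1]}'; python3 look.py 7
python3 - <<'E'
from h import *
im=arm.camera('scene');cv2.imwrite('pics/scene7.png',cv2.resize(im[90:210,120:280,::-1],(800,600),interpolation=3))
E
```

```text
time: 12.4
eef_pos: [0.4914, -0.167, 0.0817]
ee_rot: [[1.0, -0.023, -0.0], [-0.023, -1.0, 0.0], [-0.0, -0.0, -1.0]]
contact_force: [0.1, -0.1, -0.7]
grip_width: 0.0112
time: 12.65
eef_pos: [0.4914, -0.167, 0.0806]
ee_rot: [[1.0, -0.023, -0.0], [-0.023, -1.0, 0.0], [-0.0, -0.0, -1.0]]
contact_force: [-0.1, 1.6, -1.0]
grip_width: 0.0113
time: 12.9
eef_pos: [0.4915, -0.167, 0.0802]
ee_rot: [[1.0, -0.023, -0.0], [-0.023, -1.0, 0.0], [-0.0, -0.0, -1.0]]
contact_force: [-0.2, -0.1, -0.6]
grip_width: 0.011
[ 0.4915 -0.167   0.0802] yaw -1.302977902166194 f [-0.2477 -0.1143 -0.5706] 0.011018193208132205
post_head ([284.0, 63.6], 0.6) tool [0.0927 0.0018 0.0182] world [ 0.5842 -0.1709  0.062 ]
post_neck ([283.5, 73.5], 0.88) tool [0.0907 0.0016 0.0302] world [ 0.5822 -0.1707  0.05  ]
bar_end ([284.6, 225.9], 0.66) tool [0.0133 0.0023 0.0302] world [ 0.5048 -0.1695  0.05  ]
clip_pocket ([283.8, 188.3], 0.59) tool [0.0345 0.0018 0.03  ] world [ 0.5259 -0.1696  0.0502]
clip_grip ([284.9, 267.9], 0.65) tool [-0.0024  0.0023  0.011 ] world [ 0.4891 -0.1692  0.0692]
```

View pics/wrist7.png

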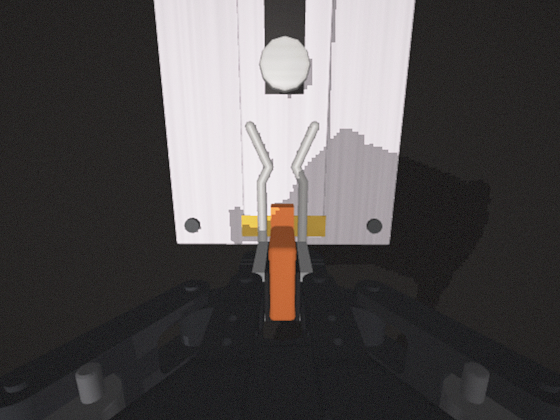

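View pics/scene7.png

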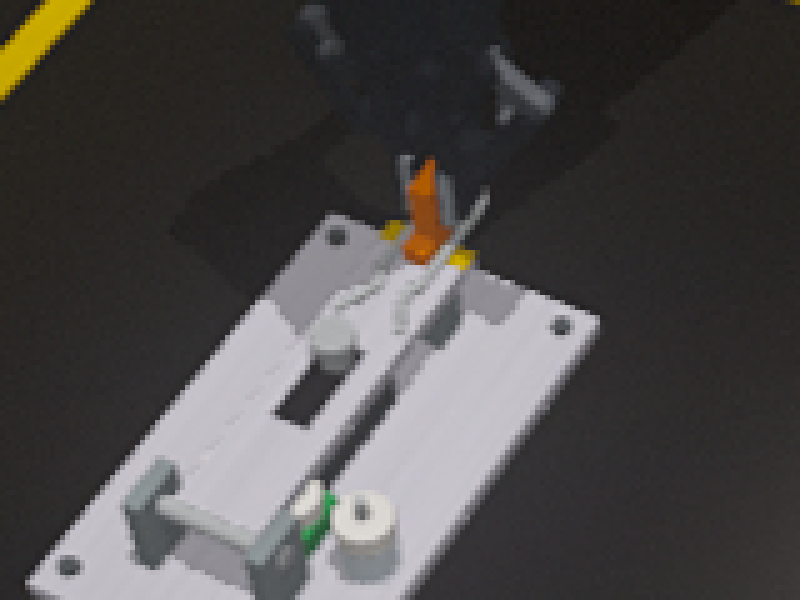

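```bash
python3 -m jog '{"rot":[[0,0,0],[0,0,0]],"slide":[[0,0,-0.0005],[0,0,-0.0005]],"fingers":[1,1]}'; python3 -m jog '{"rot":[[0,0,0],[0,0,0]],"slide":[[0,0,-0.0005],[0,0,-0.0005]],"fingers":[1,1]}'; python3 -m jog '{"rot":[[0,0,0],[0,0,0]],"slide":[[0,0,-0.0005],[0,0,-0.0005]],"fingers":[1,1]}'
```

```text
time: 13.5
eef_pos: [0.4916, -0.167, 0.0799]
ee_rot: [[1.0, -0.023, 0.0], [-0.023, -1.0, -0.0], [0.0, 0.0, -1.0]]
contact_force: [-0.3, -0.4, -0.7]
grip_width: 0.0108
time: 13.75
eef_pos: [0.4916, -0.1671, 0.0797]
ee_rot: [[1.0, -0.023, 0.0], [-0.023, -1.0, -0.0], [0.0, 0.0, -1.0]]
contact_force: [-1.4, -0.8, 3.5]
grip_width: 0.0108
time: 14.0
eef_pos: [0.4916, -0.1671, 0.0796]
ee_rot: [[1.0, -0.023, 0.0], [-0.023, -1.0, -0.0], [0.0, 0.0, -1.0]]
contact_force: [-3.0, 1.2, 8.2]
grip_width: 0.011
```

```bash
python3 -m jog '{"rot":[[0,0,0],[0,0,0],[0,0,0],[0,0,0],[0,0,0],[0,0,0],[0,0,0],[0,0,0]],"slide":[[0,0,0.0008],[0.005,0,0.0008],[0.01,0,0.0008],[0.015,-0.0005,0.0008],[0.02,-0.0005,0.0008],[0.025,-0.0005,0.0008],[0.03,-0.001,0.0008],[0.03,-0.001,0.0008]],"fingers":[1,1,1,1,1,1,1,1]}'; python3 look.py 8
```

```text
time: 15.0
eef_pos: [0.5228, -0.1682, 0.0797]
ee_rot: [[1.0, -0.023, 0.002], [-0.023, -1.0, -0.0], [0.002, 0.0, -1.0]]
contact_force: [1.3, 0.3, 1.8]
grip_width: 0.0109
[ 0.5228 -0.1682  0.0797] yaw -1.2977721600695171 f [1.3318 0.3249 1.7702] 0.010933055552389012
post_neck ([281.2, 137.4], 0.63) tool [0.0604 0.0004 0.0298] world [ 0.5832 -0.1699  0.05  ]
clip_pocket ([282.3, 188.5], 0.87) tool [0.0336 0.0009 0.0301] world [ 0.5564 -0.1699  0.0497]
clip_grip ([286.9, 266.7], 0.92) tool [-0.0025  0.0032  0.011 ] world [ 0.5202 -0.1713  0.0687]
```

View pics/wrist8.png

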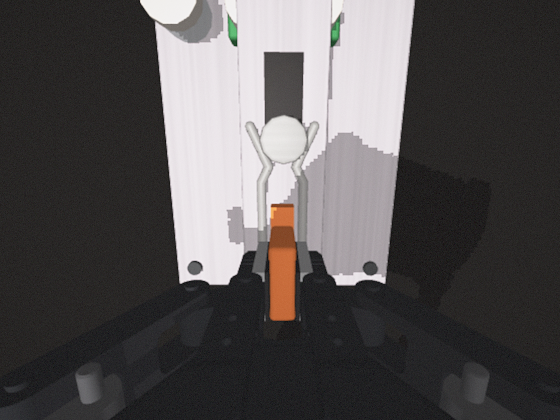

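```bash
python3 -m jog '{"rot":[[0,0,0],[0,0,0],[0,0,0],[0,0,0]],"slide":[[0.002,0,0],[0.004,0,0],[0.006,0,0],[0.006,0,0]],"fingers":[1,1,1,1]}'; python3 -m jog '{"rot":[[0,0,0],[0,0,0],[0,0,0]],"slide":[[0.0015,0,0],[0.003,0,0],[0.003,0,0]],"fingers":[1,1,1]}';  python3 -m jog '{"rot":[[0,0,0],[0,0,0],[0,0,0]],"slide":[[0.0015,0,0],[0.003,0,0],[0.003,0,0]],"fingers":[1,1,1]}'
```

```text
time: 15.8
eef_pos: [0.5263, -0.1681, 0.0797]
ee_rot: [[1.0, -0.023, -0.003], [-0.023, -1.0, 0.0], [-0.003, -0.0, -1.0]]
contact_force: [-2.9, -0.2, 7.2]
grip_width: 0.0109
time: 16.18
eef_pos: [0.5289, -0.1684, 0.0797]
ee_rot: [[1.0, -0.023, -0.004], [-0.023, -1.0, -0.0], [-0.003, 0.0, -1.0]]
contact_force: [-5.4, -1.5, 7.8]
grip_width: 0.0108
time: 16.55
eef_pos: [0.5314, -0.1685, 0.0798]
ee_rot: [[1.0, -0.023, -0.005], [-0.023, -1.0, -0.0], [-0.005, 0.001, -1.0]]
contact_force: [-7.2, -2.5, 8.8]
grip_width: 0.0108
```

```bash
python3 -m jog '{"rot":[[0,0,0],[0,0,0]],"slide":[[0,0,0.0008],[0,0,0.0008]],"fingers":[1,1]}'; python3 look.py 9
```

```text
time: 16.8
eef_pos: [0.532, -0.1683, 0.0798]
ee_rot: [[1.0, -0.023, -0.003], [-0.023, -1.0, -0.0], [-0.003, 0.0, -1.0]]
contact_force: [-4.7, -3.2, 2.5]
grip_width: 0.0111
[ 0.532  -0.1683  0.0798] yaw -1.3080620046952596 f [-4.7228 -3.2316  2.5004] 0.011132301929451008
post_head ([283.1, 148.7], 0.77) tool [0.056  0.0014 0.0176] world [ 0.5879 -0.171   0.062 ]
post_neck ([283.5, 151.3], 0.76) tool [0.054  0.0016 0.0297] world [ 0.5859 -0.1711  0.05  ]
post_neck ([178.3, 19.3], 0.26) tool [ 0.1138 -0.0468  0.0295] world [ 0.6467 -0.1242  0.05  ]
clip_pocket ([286.2, 185.7], 0.64) tool [0.0361 0.003  0.0299] world [ 0.5679 -0.1722  0.0498]
clip_grip ([284.3, 268.5], 0.98) tool [-0.0025  0.0019  0.011 ] world [ 0.5294 -0.1702  0.0688]
```

View pics/wrist9.png

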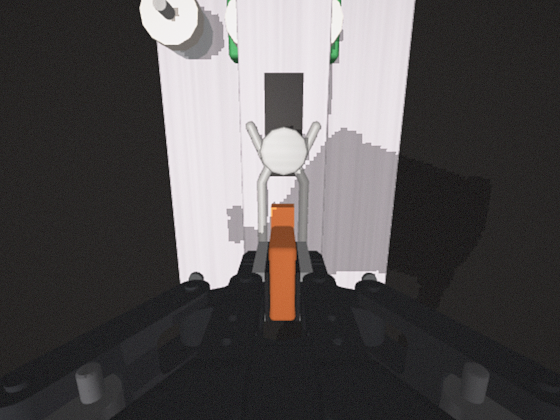

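```bash
python3 -m jog '{"rot":[[0,0,0],[0,0,0],[0,0,0]],"slide":[[0.0015,-0.001,0],[0.003,-0.001,0],[0.003,-0.001,0]],"fingers":[1,1,1]}';  python3 -m jog '{"rot":[[0,0,0],[0,0,0],[0,0,0]],"slide":[[0.0015,0,0],[0.003,0,0],[0.003,0,0]],"fingers":[1,1,1]}'
```

```text
time: 17.48
eef_pos: [0.5346, -0.1687, 0.0798]
ee_rot: [[1.0, -0.023, -0.004], [-0.023, -1.0, 0.001], [-0.004, -0.001, -1.0]]
contact_force: [-6.5, -1.6, 4.4]
grip_width: 0.011
time: 17.85
eef_pos: [0.5371, -0.1687, 0.0798]
ee_rot: [[1.0, -0.022, -0.005], [-0.022, -1.0, 0.001], [-0.005, -0.001, -1.0]]
contact_force: [-7.8, -1.3, 6.3]
grip_width: 0.0111
```

```bash
python3 look.py 10
```

```text
[ 0.5371 -0.1687  0.0798] yaw -1.2867598107126452 f [-7.7859 -1.2759  6.3248] 0.011142583975151128
post_head ([283.7, 150.3], 0.95) tool [0.0552 0.0017 0.0175] world [ 0.5921 -0.1715  0.062 ]
post_neck ([282.5, 151.7], 0.61) tool [0.0536 0.0011 0.0295] world [ 0.5905 -0.1709  0.05  ]
clip_pocket ([283.3, 265.9], 0.71) tool [-0.0107  0.0015  0.0301] world [ 0.5262 -0.1699  0.0498]
clip_pocket ([285.6, 156.9], 0.29) tool [0.0509 0.0027 0.0297] world [ 0.5878 -0.1725  0.0498]
clip_grip ([284.8, 268.5], 0.86) tool [-0.0027  0.0022  0.011 ] world [ 0.5342 -0.1708  0.0688]
```

View pics/wrist10.png

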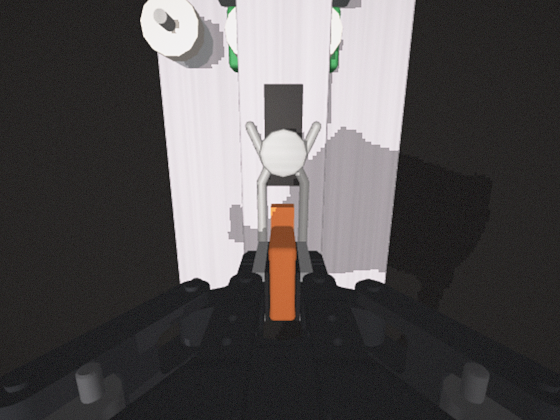

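```bash
python3 -m jog '{"rot":[[0,0,0],[0,0,0],[0,0,0]],"slide":[[0.0015,0,0.0007],[0.003,0,0.0007],[0.003,0,0.0007]],"fingers":[1,1,1]}';  python3 -m jog '{"rot":[[0,0,0],[0,0,0],[0,0,0]],"slide":[[0.0015,0,0.0003],[0.003,0,0.0005],[0.003,0,0.0005]],"fingers":[1,1,1]}'
```

```text
time: 18.52
eef_pos: [0.5397, -0.1686, 0.0799]
ee_rot: [[1.0, -0.022, -0.006], [-0.022, -1.0, 0.001], [-0.006, -0.001, -1.0]]
contact_force: [-6.8, -1.4, 4.4]
grip_width: 0.0108
time: 18.9
eef_pos: [0.5422, -0.1686, 0.08]
ee_rot: [[1.0, -0.022, -0.007], [-0.022, -1.0, 0.001], [-0.007, -0.001, -1.0]]
contact_force: [-7.8, -1.7, 3.1]
grip_width: 0.0109
```

```bash
python3 -m jog '{"rot":[[0,0,0],[0,0,0]],"slide":[[0.0015,0,0.0003],[0.002,0,0.0003]],"fingers":[1,1]}';  python3 -m jog '{"rot":[[0,0,0],[0,0,0]],"slide":[[0.001,0,0.0003],[0.0015,0,0.0003]],"fingers":[1,1]}'
```

```text
time: 19.15
eef_pos: [0.5437, -0.1685, 0.0801]
ee_rot: [[1.0, -0.022, -0.008], [-0.022, -1.0, 0.001], [-0.008, -0.001, -1.0]]
contact_force: [-8.1, -2.6, 3.0]
grip_width: 0.0112
time: 19.4
eef_pos: [0.5448, -0.1685, 0.0802]
ee_rot: [[1.0, -0.022, -0.009], [-0.022, -1.0, 0.002], [-0.009, -0.001, -1.0]]
contact_force: [-9.3, -2.8, 2.8]
grip_width: 0.0109
```

```bash
python3 -m jog '{"rot":[[0,0,0],[0,0,0]],"slide":[[0.001,0,0.0002],[0.001,0,0.0002]],"fingers":[1,1]}'
```

```text
time: 19.65
eef_pos: [0.5458, -0.1685, 0.0803]
ee_rot: [[1.0, -0.022, -0.009], [-0.022, -1.0, 0.002], [-0.009, -0.001, -1.0]]
contact_force: [-8.7, -2.7, 2.2]
grip_width: 0.0109
```

```bash
python3 -m jog '{"rot":[[0,0,0],[0,0,0]],"slide":[[0.001,0,0],[0.001,0,0]],"fingers":[1,1]}'; python3 look.py 11
```

```text
time: 19.9
eef_pos: [0.5466, -0.1685, 0.0803]
ee_rot: [[1.0, -0.022, -0.01], [-0.022, -1.0, 0.002], [-0.01, -0.001, -1.0]]
contact_force: [-8.7, -2.9, 3.0]
grip_width: 0.0109
[ 0.5466 -0.1685  0.0803] yaw -1.2835836159773126 f [-8.6627 -2.9163  3.0391] 0.010942398178430773
post_head ([283.4, 153.2], 0.64) tool [0.0538 0.0015 0.0177] world [ 0.6001 -0.1712  0.062 ]
post_neck ([285.0, 154.8], 0.56) tool [0.052  0.0024 0.0298] world [ 0.5983 -0.172   0.05  ]
post_neck ([179.4, 54.0], 0.28) tool [ 0.0991 -0.0475  0.0294] world [ 0.6464 -0.1232  0.05  ]
bar_end ([285.3, 311.0], 0.85) tool [-0.0406  0.0027  0.0307] world [ 0.5057 -0.1703  0.05  ]
clip_grip ([285.2, 265.0], 0.78) tool [-0.0008  0.0024  0.011 ] world [ 0.5456 -0.1709  0.0693]
```

View pics/wrist11.png

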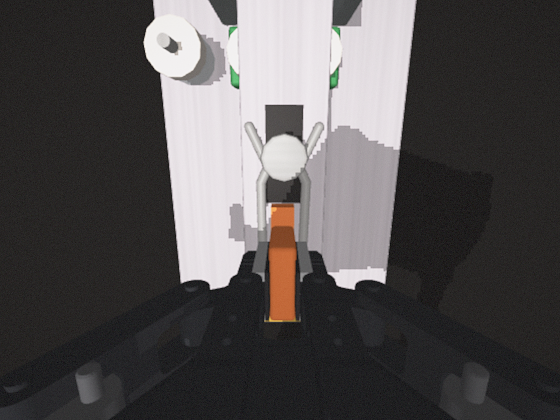

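```bash
for i in 1; do python3 -m jog '{"rot":[[0,0,0],[0,0,0]],"slide":[[0.001,0,0],[0.001,0,0]],"fingers":[1,1]}'; done
```

```text
time: 20.45
eef_pos: [0.5474, -0.1685, 0.0803]
ee_rot: [[1.0, -0.022, -0.01], [-0.022, -1.0, 0.002], [-0.01, -0.001, -1.0]]
contact_force: [-9.6, -2.2, 3.4]
grip_width: 0.0115
```

```bash
python3 -m jog '{"rot":[[0,0,0],[0,0,0]],"slide":[[0.001,0,0],[0.001,0,0]],"fingers":[1,1]}'
```

```text
time: 20.7
eef_pos: [0.5483, -0.1686, 0.0802]
ee_rot: [[1.0, -0.022, -0.01], [-0.022, -1.0, 0.002], [-0.01, -0.001, -1.0]]
contact_force: [-9.3, -2.6, 2.7]
grip_width: 0.0113
```

```bash
python3 -m jog '{"rot":[[0,0,0],[0,0,0]],"slide":[[0.001,0,0],[0.001,0,0]],"fingers":[1,1]}'
```

```text
time: 20.95
eef_pos: [0.5496, -0.1686, 0.0803]
ee_rot: [[1.0, -0.022, -0.01], [-0.022, -1.0, 0.001], [-0.01, -0.001, -1.0]]
contact_force: [-9.0, -3.3, 1.9]
grip_width: 0.0109
```

```bash
python3 -m jog '{"rot":[[0,0,0],[0,0,0]],"slide":[[0.001,0,0],[0.001,0,0]],"fingers":[1,1]}'
```

```text
time: 21.2
eef_pos: [0.5532, -0.169, 0.0809]
ee_rot: [[1.0, -0.023, -0.003], [-0.023, -1.0, 0.0], [-0.003, -0.0, -1.0]]
contact_force: [0.7, -4.8, -1.7]
grip_width: 0.011
```

```bash
python3 -m jog '{"rot":[[0,0,0],[0,0,0]],"slide":[[0.001,0,0],[0.001,0,0]],"fingers":[1,1]}'; python3 look.py 12
```

```text
time: 21.45
eef_pos: [0.5548, -0.1687, 0.0814]
ee_rot: [[1.0, -0.023, -0.003], [-0.023, -1.0, 0.001], [-0.003, -0.001, -1.0]]
contact_force: [-4.4, -2.2, -2.3]
grip_width: 0.011
[ 0.5548 -0.1687  0.0814] yaw -1.2912944551165533 f [-4.351  -2.2095 -2.3452] 0.010972340242971862
post_head ([283.4, 190.2], 0.88) tool [0.0358 0.0015 0.0193] world [ 0.5905 -0.171   0.062 ]
post_neck ([283.7, 191.0], 0.65) tool [0.0329 0.0017 0.0313] world [ 0.5877 -0.1712  0.05  ]
bar_end ([282.9, 186.1], 0.59) tool [0.0358 0.0013 0.0313] world [ 0.5905 -0.1708  0.05  ]
clip_pocket ([281.5, 186.0], 0.57) tool [0.0361 0.0005 0.0299] world [ 0.5909 -0.1701  0.0514]
clip_grip ([283.9, 264.3], 0.76) tool [-0.      0.0018  0.011 ] world [ 0.5547 -0.1705  0.0704]
```

View pics/wrist12.png

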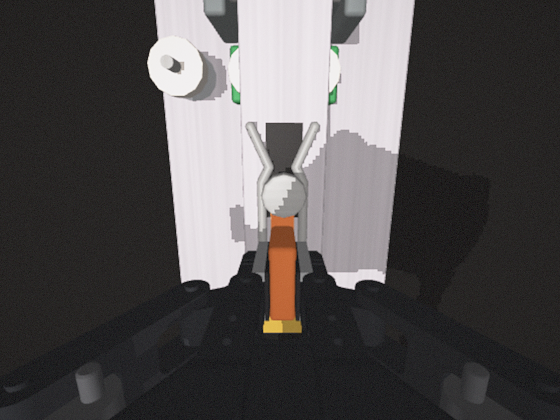

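```bash
python3 -m jog '{"rot":[[0,0,0],[0,0,0],[0,0,0]],"slide":[[-0.002,0,-0.0005],[-0.005,0,-0.001],[-0.005,0,-0.001]],"fingers":[1,1,1]}'
```

```text
time: 22.12
eef_pos: [0.5515, -0.1689, 0.0819]
ee_rot: [[1.0, -0.023, 0.001], [-0.023, -1.0, -0.0], [0.001, -0.0, -1.0]]
contact_force: [-0.8, -0.2, -0.6]
grip_width: 0.0107
```

```bash
python3 -m jog '{"rot":[[0,0,0],[0,0,0],[0,0,0]],"slide":[[-0.001,0,-0.001],[-0.001,0,-0.0015],[-0.001,0,-0.0015]],"fingers":[1,1,1]}'; python3 look.py 13
```

```text
time: 22.5
eef_pos: [0.5502, -0.169, 0.08]
ee_rot: [[1.0, -0.023, 0.0], [-0.023, -1.0, -0.0], [0.0, 0.0, -1.0]]
contact_force: [-1.5, 1.1, -0.8]
grip_width: 0.0108
[ 0.5502 -0.169   0.08  ] yaw -1.2986159769071048 f [-1.4736  1.0829 -0.7795] 0.010847306647194587
post_head ([285.4, 189.6], 0.92) tool [0.0361 0.0025 0.018 ] world [ 0.5863 -0.1723  0.062 ]
post_neck ([283.6, 190.2], 0.79) tool [0.0333 0.0017 0.03  ] world [ 0.5835 -0.1714  0.05  ]
bar_end ([283.3, 316.6], 0.55) tool [-0.044   0.0015  0.0299] world [ 0.5062 -0.1695  0.05  ]
clip_pocket ([284.4, 187.2], 0.89) tool [0.0349 0.0021 0.03  ] world [ 0.5851 -0.1719  0.05  ]
clip_grip ([283.9, 270.9], 0.9) tool [-0.0041  0.0018  0.011 ] world [ 0.5461 -0.1706  0.069 ]
```

```bash
python3 -m jog '{"rot":[[0,0,0],[0,0,0],[0,0,0],[0,0,0]],"slide":[[0,0,0],[0,0,0],[0,0,0],[0,0,0]],"fingers":[0.3,0.3,0.3,0.3]}'; python3 -m jog '{"rot":[[0,0,0],[0,0,0],[0,0,0],[0,0,0],[0,0,0],[0,0,0]],"slide":[[0,0,0.01],[0,0,0.03],[0,0,0.06],[-0.02,0,0.09],[-0.03,0,0.1],[-0.03,0,0.1]],"fingers":[0.3,0.3,0.3,0.3,0.3,0.3]}'; python3 look.py 14
python3 - <<'E'
from h import *
im=arm.camera('scene');cv2.imwrite('pics/scene14.png',im[:,:,::-1]);cv2.imwrite('pics/scene14c.png',cv2.resize(im[90:240,100:300,::-1],(800,600),interpolation=3))
for n in('post_neck','clip_pocket','bar_end','cell_a_mid'):print(n,lm(n,'scene',3))
E
```

```text
time: 23.3
eef_pos: [0.5502, -0.169, 0.08]
ee_rot: [[1.0, -0.023, 0.0], [-0.023, -1.0, -0.0], [0.0, 0.0, -1.0]]
contact_force: [0.1, 0.5, -0.0]
grip_width: 0.0302
time: 24.05
eef_pos: [0.5202, -0.1693, 0.1813]
ee_rot: [[1.0, -0.023, 0.003], [-0.023, -1.0, -0.001], [0.003, 0.001, -1.0]]
contact_force: [1.2, 0.2, 0.2]
grip_width: 0.03
[ 0.5202 -0.1693  0.1813] yaw -1.326246544794912 f [1.1638 0.1824 0.1759] 0.029981778833735054
post_head ([280.8, 129.2], 0.59) tool [ 0.0638 -0.0006  0.1195] world [ 0.5843 -0.1702  0.062 ]
bar_end ([282.4, 217.8], 0.79) tool [-0.0134  0.0004  0.1313] world [ 0.5072 -0.1695  0.05  ]
clip_pocket ([281.1, 132.4], 0.58) tool [ 0.0624 -0.0002  0.0302] world [ 0.5827 -0.1705  0.1513]
post_neck [([189.0, 161.3], 0.49)]
clip_pocket [([188.3, 161.2], 0.88), ([410.7, 274.1], 0.84), ([367.5, 344.2], 0.62)]
bar_end [([205.0, 138.6], 0.67), ([183.9, 160.8], 0.53)]
cell_a_mid [([194.8, 195.1], 0.55)]
```

View pics/wrist14.png

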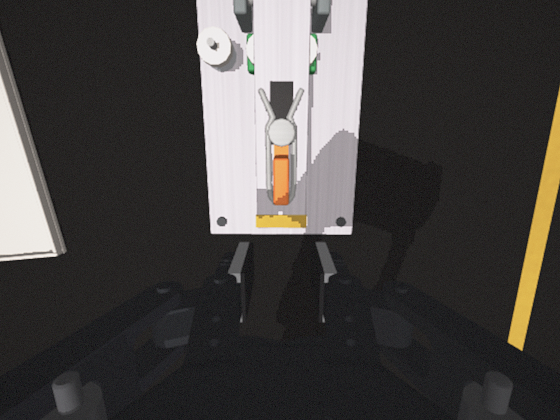

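View pics/scene14c.png

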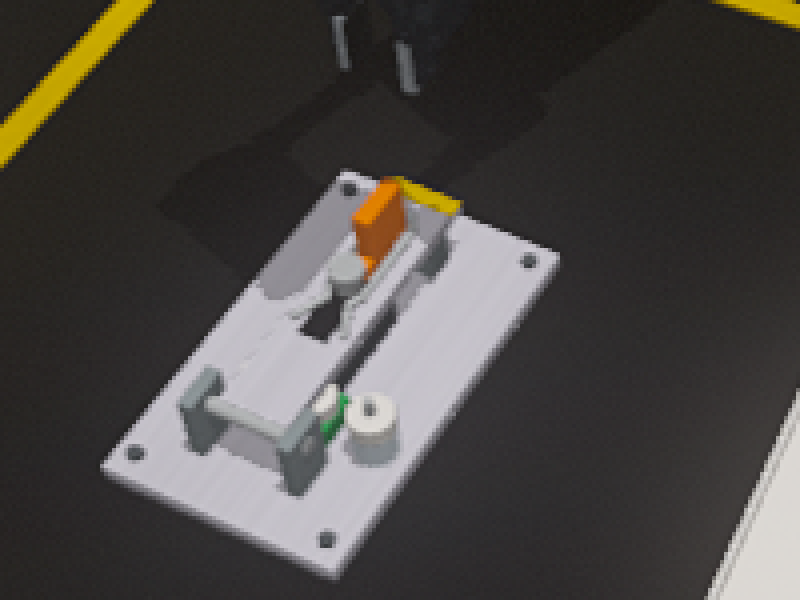

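The wrist view shows the clip home: head at (281,132), with the block nose just behind it and the bulge ahead. The bar is flat, the cell stands at its place, and the gripper is clear.

```bash
python3 -c "
from bench import arm
print(arm.state()['contact_force']);arm.job_done()"
```

```text
[-1.53851405 -0.18517512  0.96656928]
the job is handed in; nothing more can be done
```

The clip is snapped home on the sprung post and the job is handed in at about 24 s of the 64 s allowed; no verdict was reported.

- **Bar:** I pressed it down until the upward force on the fingertips rose to about 15 N. The tips then stood at 49.8 mm, against the 50 mm expected on the stop.
- **Clip:** I took the one in the white tray, which was farthest to the robot's right. I laid it flat on the bar and pushed it along in small steps. It snapped at about 9 N, when the post had given way roughly 16–20 mm.
- **One extra push:** Having queued two steps together, I pushed 1 mm more after the snap before I could stop. That left about 4.4 N on the tool and the post some 7–9 mm off rest, under the 13 mm limit. I backed off at once until the push had dropped to about 1 N, then let go.
- **Last checks:** The wrist and scene pictures show the post in the clip's pocket under the head, back at its rest place. The bar is down and the gripper is clear of everything. Cell A looked unmoved; I did not look at the two tray cells again at the end, but they were undisturbed when I lifted the clip.
- **Disagreements:** The cameras differed by up to about 10 mm on absolute positions, so I relied on the wrist view of the clip relative to the post. The landmark network twice mislabelled a point near the end, which I settled from the pictures.

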